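# Lift a bread roll with the tongs and hold it over the plate

## Robot

A 6-joint arm with a two-finger parallel gripper is mounted at the origin on a cart in front of the work surface, level with it; the furniture and walls round the work are solid. World frame = base frame: x ahead of the robot, y to its left, z up, the work surface at z = 0. Lengths are in m, angles in rad, forces in N, time in s.
With the tool pointing down it reaches from about 0.375 to 0.9 m from the base axis. Payload 3.1 kg.
Tool frame: the origin (TCP) lies at the very end of the fingers, on their centre line; the grasp point (between the pads) lies 19 mm behind it (hold_point_z is the distance from the TCP to the grasp point, in m); x points along the fingers, y is the direction in which the jaws open and shut, and the axes are right-handed (so a half turn about x gives the same grasp; the last joint's range is limited). The gripper opens to 87 mm and grips with 3 to 60 N. Pads are 19 mm wide; open, the fingers measure 117 mm over their backs; the gripper's body (75 mm by 190 mm) begins 51 mm behind the grasp point.
Start: joints at [0.992, 0.527, 1.433, -0, 1.181, -0.178], TCP at [0.244, 0.575, 0.223] pointing down, gripper open.
Joint ranges: [-3.08, 3.08], [-0.75, 2.2], [0.22, 2.44], [-1.43, 4.57], [0, 2.65], [-2.85, 2.85]. Speed limits (rad/s): [2.79, 2.79, 3.14, 3.14, 3.14, 3.14].

## Interface

Orientations are given as a unit quaternion [x, y, z, w].
In Python, from rig import * gives the robot as it stands.
- The arm moves only by the tool send_rows, never from a script. Its argument "steps" is a list that holds one entry, the list of rows, each a list of 6 numbers: the shift along the tool's x, y, z in cm, then the turn, a rotation vector about the tool's x, y, z in units of 6 degrees (1.0 is 6 degrees). In form: [[[x, y, z, wx, wy, wz], ...]]. A call has 1 to 8 rows; each row shifts and turns the pose as measured when the row begins, along the tool's axes as they then stand; what a row does not reach is not made up. A row lasts 1/12 s, in which the tool goes at most 41.7 mm and 7.16 degrees, less where a joint would pass 70% of its speed; a pose out of reach is approached as far as the arm can. A call is refused whole if a number of a shift passes 4.17 or a number of a turn 1, either way. A call with a gripper value outside its range is refused whole. "gripper" is the closure, from 0 (fully open) to 1 (shut), set as the call begins (left out, the last holds). The fingers move at their own pace and stop on an object; "force" is the grip in N (left out, the last holds). Time passes only in rows, so rows that do not move let the fingers close. It gives the time, the measured TCP pose, the force and the opening at its end, in the units of the state.
- get_obs(): the state, without advancing time (a new reading comes with each control period).
- camera(name): name is "scene" or "top" or "wrist"; returns (picture, depth): 420x560x3 uint8, red, green, blue; 420x560 float32, m along the optical axis (not along the pixel's ray), 0 where there is no reading.
- camera_params(name): a dict with "intrinsics" (3x3 intrinsics, pixels), "position" and "attitude" of the camera in the world; the wrist camera has in their place "T_tool_cam" (4x4, takes a point from camera to tool coordinates, whose origin is the TCP and whose axes are the tool frame's). Camera axes: x right, y down, z forward; pixel columns grow to the right and rows downward; lengths in m; the calibration is good to about 2 mm. A picture is of the moment at which its call begins: read the wrist's pose just before it. camera_params takes no time and is no camera call.
- hand_in(): hands the job in, once; it reports no verdict.
The state is a dict: "time": time; "q": joint angles; "joint_velocities": joint speeds; "joint_torque": joint torques, N m; "position": TCP position; "tool_rot": TCP orientation; "ft_force": force on the tool from outside, world axes, zero at the start; "moment": the same for the moment, N m; "grip_width": finger opening in m.
Only numpy, scipy, OpenCV 4.12 (cv2) and the standard library are available. Lean on these libraries where they do the work, as an engineer would, in place of code of your own. Each camera call takes 0.05 s, during which the arm holds its last target.

## Task

Serve the dark bread roll the clean way: take the kitchen tongs by their black sleeves, close their jaws on the dark roll on the bread board and carry it over to the white plate. Finish while still holding the tongs, with the roll clamped between their jaws over the middle of the plate, about 10 to 15 cm above the worktop; do not put it down. Never touch the dark roll with the gripper itself, and leave the pale roll, the plate and the pepper shaker where they stand.

Things in the scene. Friction and masses are not known exactly. Their poses are not given: they have to be found in the camera images.
- tongs_grip (a point): Spring tongs lying on their side, 32 mm tall, 0.11 kg: two steel arms side by side, hinged at the rear, sprung apart. This point is midway between their two black sleeves (52 mm long along x, 32 mm tall), half-way up, near the balance point. x points along the tongs to the jaws, y to the left arm, z up. Pressing the sleeves together along y closes the jaws.
- tongs_jaws (a point): Midway between the two jaws, half-way up, 84 mm ahead of tongs_grip along x; same axes. Each jaw is a flat steel plate 36 mm long, 32 mm tall, 4 mm thick. Width over the outside of the sleeves -> inside gap of the jaws, about: 57 mm (at rest) -> 82 mm; 54 -> 76; 50 -> 69; 41 -> 50 (jaws parallel); 28 -> 22 (end of travel).
- tongs_left: Left arm of the tongs with sleeve and jaw; origin at its hinge, on the underside, 91 mm behind tongs_grip and 6.5 mm left. Its spring pushes back at the sleeve with about 5 N at rest and 7.5 N when closed on a roll, so the tongs can be carried with open jaws by holding a set finger opening.
- tongs_right: Right arm of the tongs with its sleeve and jaw; mirror image of the left arm.
- dark_roll_center (a point): Dark brown, crusty round bread roll with a pale cross scored in its top: 50 mm in diameter (upright sides from 6 to 24 mm above its base), 40 mm tall, flat underneath, 50 g, loose on the bread board. The point is its centre, half-way up; z up.
- pale_roll_center (a point): Pale yellow bread roll of the same shape and size, the other one on the board; to be left alone. The point is its centre, half-way up.
- bread_board: Wooden bread board, fixed, 130 x 220 x 14 mm; origin at the centre of its underside, on the worktop. The rolls stand about 105 mm apart along its y axis (long side); z up.
- plate: White plate, 160 mm in diameter, rim 18 mm high, loose on the worktop; origin at the centre of its underside.
- shaker: Pepper shaker, 44 mm in diameter and 90 mm tall, standing loose beyond the plate; to be left alone. Origin at the centre of its underside.
Mind the look-alikes: they are no part of the job. What is shaped like the part that bears dark_roll_center but purple or turquoise is not meant.

How it is judged:
By the outcome, as a careful person would: the job done as asked, in the order asked, and still so for the second after the job is handed in, while the arm keeps its last pose, push and grip.
It also fails if it takes over 45 s, if anything falls off the work surface, if the arm or the gripper's body presses on something with over 40 N, if the wrist force passes 120 N, or if a joint passes its speed limit or range.

## Working session

There is one attempt and no reset: what is moved stays moved. The work goes in short steps, Python scripts to look and compute and a tool call to move; the robot and the scene stay as the last step left them, time stands still between calls to the robot, and variables do not carry over. Pictures are saved under pics/ and viewed, and the job is handed in when it is done.

Besides the shell and the picture viewer there is one more tool, called after "Emit:" as a command line: name --argument value ..., lists and objects as JSON in quotes. send_rows: Moves the arm, as the interface text tells. Its arguments: {"type":"object","properties":{"steps":{"type":"array"},"gripper":{"type":"number"},"force":{"type":"number"}},"required":["steps"]}

```bash
ls; mkdir -p pics; python3 - <<'E'
from rig import *
import cv2, numpy as np
print(get_obs())
for n in ["scene","top"]:
    p,d=camera(n); cv2.imwrite(f"pics/{n}0.png",p[:,:,::-1]); np.savez(f"pics/{n}0.npz",p=p,d=d)
    print(n,camera_params(n))
print(camera_params("wrist"))
E
```

```text
pics
{'time': 0.0, 'q': array([ 9.91521555e-01,  5.28483527e-01,  1.43389131e+00,  3.53020097e-05,
        1.18137428e+00, -1.78504512e-01]), 'joint_velocities': array([-0.00050664,  0.00066523, -0.0004546 , -0.00071337, -0.001528  ,
       -0.00184915]), 'joint_torque': array([ 9.23877269e-04, -4.40032017e+01, -1.76599556e+01,  6.34270068e-02,
        5.80123113e-02, -1.58114563e-04]), 'position': array([0.24339528, 0.57487733, 0.22156445]), 'tool_rot': array([ 0.14004781,  0.69324896, -0.14145598,  0.69266348]), 'ft_force': array([ 0.24860781,  0.07935634, -0.02342521]), 'moment': array([0.02298909, 0.03908184, 0.02127283]), 'grip_width': 0.08684825538409804}
scene {'intrinsics': array([[474.14336828,   0.        , 279.2644406 ],
       [  0.        , 474.14336828, 213.32616394],
       [  0.        ,   0.        ,   1.        ]]), 'position': array([ 0.05751195, -0.25370648,  0.86765121]), 'attitude': array([ 0.86368143, -0.36853178,  0.13452856, -0.31645029])}
top {'intrinsics': array([[394.92713308,   0.        , 287.12780172],
       [  0.        , 394.92713308, 213.26320039],
       [  0.        ,   0.        ,   1.        ]]), 'position': array([0.4207    , 0.23893844, 1.01022976]), 'attitude': array([ 0.71217968, -0.69713535,  0.06551351, -0.05010379])}
{'intrinsics': array([[329.43992631,   0.        , 280.13419198],
       [  0.        , 329.43992631, 206.64243384],
       [  0.        ,   0.        ,   1.        ]]), 'T_tool_cam': array([[ 1.24162504e-04, -2.94800861e-01,  9.55558704e-01,
        -1.62314875e-01],
       [ 9.99999950e-01,  3.13556931e-04, -3.32011467e-05,
        -1.35357371e-04],
       [-2.89834328e-04,  9.55558661e-01,  2.94800885e-01,
        -8.11910096e-02],
       [ 0.00000000e+00,  0.00000000e+00,  0.00000000e+00,
         1.00000000e+00]])}
```

View pics/scene0.png

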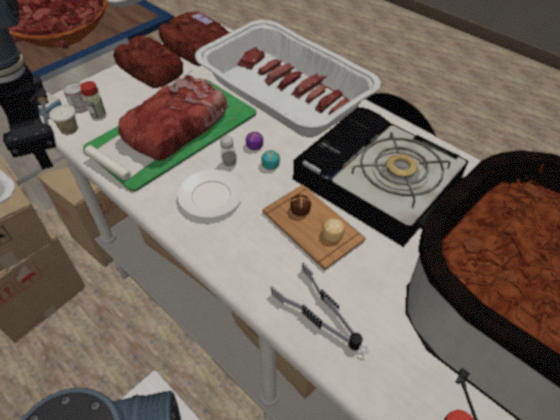

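View pics/top0.png

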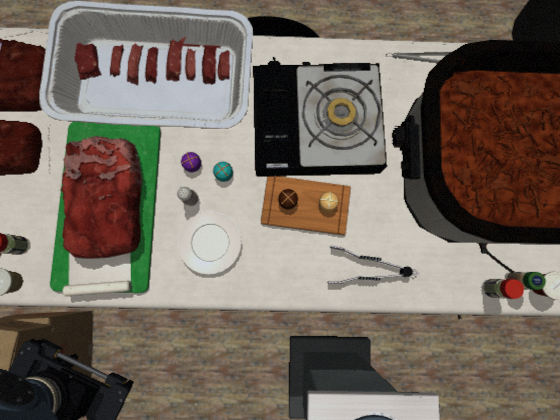

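Two top-view candidates to tell apart from the target: purple roll (191,162) and turquoise roll (223,171). On the board are the dark brown roll (288,199), which I choose, and the pale roll (329,202). I'll check that in a crop and measure.

```bash
cat > h.py <<'E'
import numpy as np, cv2
from scipy.spatial.transform import Rotation as R
from rig import *
def ray(n,u,v):
    c=camera_params(n);K=c["intrinsics"]
    d=R.from_quat(c["attitude"]).as_matrix()@np.linalg.solve(K,[u,v,1.0])
    return np.array(c["position"]),d
def atz(n,u,v,z):
    o,d=ray(n,u,v); return o+d*(z-o[2])/d[2]
def cloud(n,D):
    c=camera_params(n);K=c["intrinsics"]
    v,u=np.indices(D.shape)
    P=np.stack([(u-K[0,2])/K[0,0]*D,(v-K[1,2])/K[1,1]*D,D],-1)
    return P@R.from_quat(c["attitude"]).as_matrix().T+np.array(c["position"])
E
python3 - <<'E'
from h import *
f=np.load("pics/top0.npz");p,d=f["p"],f["d"]
c1=cv2.resize(p[140:300,160:430],None,fx=2.9,fy=2.9,interpolation=cv2.INTER_CUBIC)
cv2.imwrite("pics/crop1.png",c1[:,:,::-1])
c1=cv2.resize(p[235:295,315:425],None,fx=7,fy=7,interpolation=cv2.INTER_CUBIC)
cv2.imwrite("pics/crop2.png",c1[:,:,::-1])
C=cloud("top",d)
for (u,v) in [(288,199),(329,202),(210,243),(187,195),(265,222),(300,260),(370,260),(407,272),(191,162),(223,171)]:
    print(u,v,np.round(C[v,u],4))
f=np.load("pics/scene0.npz");C=cloud("scene",f["d"])
for (u,v) in [(299,205),(332,230),(211,195),(320,340)]: print(u,v,np.round(C[v,u],4))
E
```

```text
288 199 [0.615  0.2181 0.0519]
329 202 [0.4207 0.2389 1.0102]
210 243 [0.5062 0.4133 0.0019]
187 195 [0.612  0.459  0.0859]
265 222 [0.5615 0.2746 0.0155]
300 260 [4.680e-01 1.834e-01 4.000e-04]
370 260 [4.717e-01 4.300e-03 1.000e-04]
407 272 [ 0.4425 -0.0791  0.0336]
191 162 [0.7072 0.4653 0.0391]
223 171 [0.6859 0.3835 0.039 ]
299 205 [0.6072 0.2116 0.0474]
332 230 [0.6022 0.1092 0.049 ]
211 195 [0.5095 0.4136 0.0059]
320 340 [ 0.4087 -0.0265 -0.0026]
```

View pics/crop1.png

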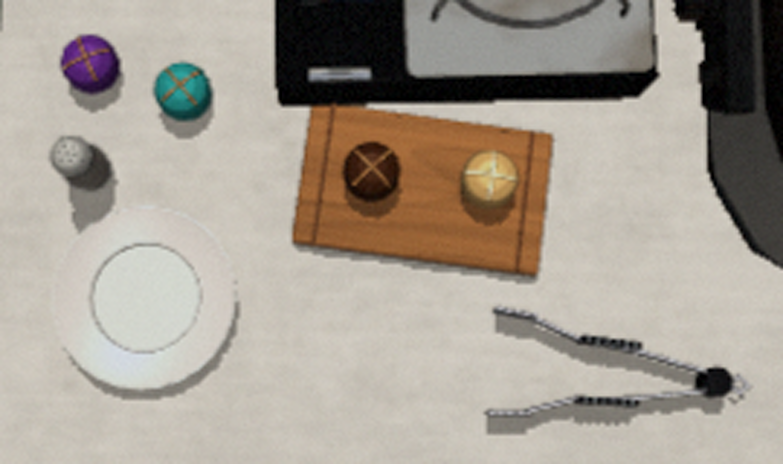

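View pics/crop2.png

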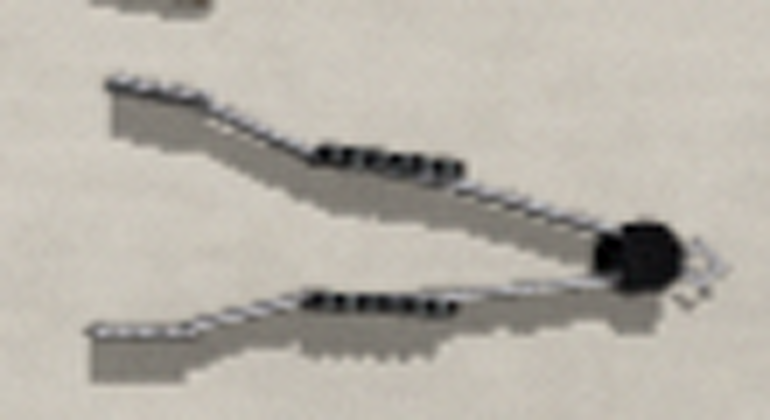

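The crop confirms it: the dark brown roll with the pale cross is at crop (371,171), the pale one at (489,178), and purple and turquoise are off the board. In crop2 the tongs' sleeves run (318,150)-(465,165) and (305,300)-(460,308), and the hinge is at (640,257).

```bash
python3 - <<'E'
from h import *
def t(x,y,z): return atz("top",315+x/7-0.43,235+y/7-0.43,z)
pts={"rs_f":(316,154),"rs_b":(464,168),"ls_f":(304,302),"ls_b":(460,306),"rj_tip":(108,84),"lj_tip":(90,330),"hinge":(640,257),"rj_b":(205,100),"lj_b":(188,330)}
W={k:t(*v,0.032) for k,v in pts.items()}
for k,v in W.items(): print(k,np.round(v[:2],4))
g=(W["rs_f"]+W["rs_b"]+W["ls_f"]+W["ls_b"])/4
j=(W["rj_tip"]+W["lj_tip"]+W["rj_b"]+W["lj_b"])/4
print("grip",g,"jaw",j, np.linalg.norm(j-g), np.degrees(np.arctan2(*(j-g)[1::-1])), "hinge->grip",np.linalg.norm(g-W["hinge"]),np.degrees(np.arctan2(*(g-W["hinge"])[1::-1])))
# rolls : centroid at edges, upper circle
f=np.load("pics/top0.npz");p,d=f["p"],f["d"];C=cloud("top",d)
C[d==0]=np.nan
def blob(mask,lab):
    P=C[mask]; print(lab,len(P),np.round(np.nanmin(P,0),3),np.round(np.nanmax(P,0),3),np.round((np.nanmin(P,0)+np.nanmax(P,0))/2,4))
z=C[...,2]
reg=(np.abs(C[...,0]-.61)<.04)&(np.abs(C[...,1]-.217)<.045)&(z>.028); blob(reg,"dark")
reg=(np.abs(C[...,0]-.6)<.04)&(np.abs(C[...,1]-.112)<.045)&(z>.028); blob(reg,"pale")
reg=(np.abs(C[...,0]-.5)<.1)&(np.abs(C[...,1]-.413)<.1)&(z>.011)&(z<.03); blob(reg,"plate")
reg=(np.abs(C[...,0]-.61)<.05)&(np.abs(C[...,1]-.455)<.05)&(z>.05); blob(reg,"shaker")
reg=(np.abs(C[...,0]-.44)<.08)&(np.abs(C[...,1]-.02)<.13)&(z>.015); blob(reg,"tongs")
reg=(np.abs(C[...,0]-.8)<.2)&(np.abs(C[...,1]-.1)<.2)&(z>.06); blob(reg,"stove")
f=np.load("pics/scene0.npz");C=cloud("scene",f["d"]);C[f["d"]==0]=np.nan;z=C[...,2]
reg=(np.abs(C[...,0]-.61)<.04)&(np.abs(C[...,1]-.217)<.045)&(z>.03); blob(reg,"dark")
reg=(np.abs(C[...,0]-.44)<.08)&(np.abs(C[...,1]-.02)<.13)&(z>.015); blob(reg,"tongs")
o=get_obs(); print(R.from_quat(o["tool_rot"]).as_matrix())
print(cv2.__version__)
p=f["p"];c=cv2.resize(p[255:365,260:380],None,fx=5,fy=5,interpolation=cv2.INTER_CUBIC);cv2.imwrite("pics/crop3.png",c[:,:,::-1])
E
```

```text
rs_f [0.478  0.0372]
rs_b [ 0.4742 -0.0154]
ls_f [0.4262 0.042 ]
ls_b [ 0.4259 -0.013 ]
rj_tip [0.5012 0.111 ]
lj_tip [0.4151 0.1172]
hinge [ 0.4442 -0.0772]
rj_b [0.4963 0.0765]
lj_b [0.4157 0.0828]
grip [0.45106699 0.01270073 0.032     ] jaw [0.45707209 0.09690986 0.032     ] 0.0844229736065367 85.92104079184192 hinge->grip 0.0901511246768686 85.63075447360667
dark 309 [0.595 0.195 0.028] [0.644 0.241 0.058] [0.6193 0.2178 0.0431]
pale 307 [0.59  0.092 0.03 ] [0.638 0.139 0.058] [0.6142 0.1158 0.0439]
plate 1402 [0.43  0.333 0.011] [0.6   0.492 0.028] [0.5151 0.4123 0.0196]
shaker 215 [0.599 0.449 0.05 ] [0.633 0.483 0.092] [0.6163 0.466  0.0711]
tongs 425 [ 0.412 -0.109  0.015] [0.504 0.115 0.037] [0.4579 0.0027 0.0258]
stove 17657 [ 0.6  -0.1   0.06] [0.989 0.3   0.229] [0.7945 0.1    0.1444]
dark 328 [0.595 0.193 0.03 ] [0.642 0.24  0.058] [0.6184 0.2168 0.044 ]
tongs 1040 [ 0.413 -0.11   0.015] [0.504 0.113 0.036] [0.4583 0.0015 0.0254]
[[-1.01975092e-03  3.90132389e-01  9.20758209e-01]
 [-1.59370091e-03  9.20756884e-01 -3.90133593e-01]
 [-9.99998210e-01 -1.86525229e-03 -3.17188336e-04]]
4.12.0
```

View pics/crop3.png

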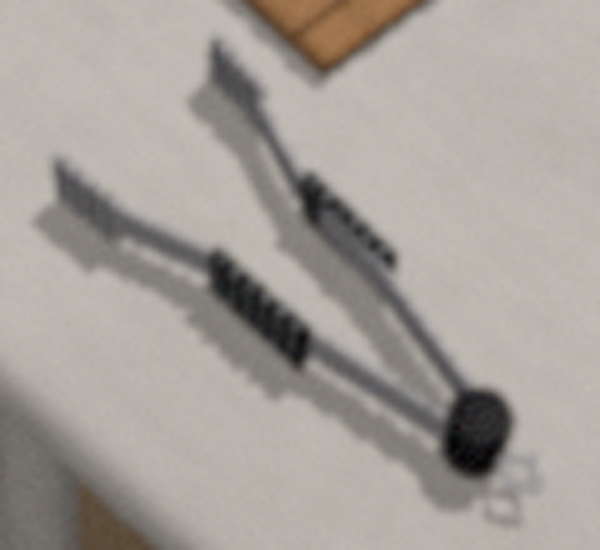

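```bash
cat >> h.py <<'E'
def rem(pos,yaw):
    """remaining shift in tool axes (cm) and turn (6deg units) to TCP pos, tool down, tool-y at yaw deg"""
    o=get_obs(); M=R.from_quat(o["tool_rot"]).as_matrix()
    y=np.array([np.cos(np.radians(yaw)),np.sin(np.radians(yaw)),0]);x=np.array([0,0,-1.]);T=np.stack([x,y,np.cross(x,y)],1)
    d=M.T@(np.array(pos)-o["position"])*100
    w=R.from_matrix(M.T@T).as_rotvec(degrees=True)/6
    print("t",round(o["time"],2),"pos",np.round(o["position"],4),"yaw",round(np.degrees(np.arctan2(M[1,1],M[0,1])),2),"q",np.round(o["q"],2),"F",np.round(o["ft_force"],1),"w",round(o["grip_width"],4))
    print("shift cm",np.round(d,2),"turn",np.round(w,2))
E
python3 -c "
from h import *
rem([.451,.0127,.2],-4.2)"
```

```text
t 0.1 pos [0.2435 0.5749 0.2217] yaw 67.04 q [ 0.99  0.53  1.43 -0.    1.18 -0.18] F [ 0.2 -0.4 -0.5] w 0.0871
shift cm [  2.24 -43.67  41.05] turn [1.187e+01 1.000e-02 2.000e-02]
```

Emit:
send_rows --steps '[[[0,-2.7,2.5,0,0,0],[0,-2.7,2.5,0,0,0],[0,-2.7,2.5,0,0,0],[0,-2.7,2.5,0,0,0],[0,-2.7,2.5,0,0,0],[0,-2.7,2.5,0,0,0],[0,-2.7,2.5,0,0,0],[0,-2.7,2.5,0,0,0]]]' --gripper 0

```text
time: 0.77
position: [0.3435, 0.2941, 0.2176]
tool_rot: [0.136, 0.695, -0.136, 0.693]
ft_force: [1.1, -0.5, 0.2]
grip_width: 0.0873
```

Emit:
send_rows --steps '[[[0,-2.7,2.5,0,0,0],[0,-2.7,2.5,0,0,0],[0,-2.7,2.5,0,0,0],[0,-2.7,2.5,0,0,0],[0,-2.7,2.5,0,0,0],[0,-2.7,2.5,0,0,0],[0,-2.7,2.5,0,0,0],[0,0,0,0,0,0]]]'

```text
time: 1.43
position: [0.4381, 0.035, 0.2167]
tool_rot: [0.137, 0.694, -0.138, 0.693]
ft_force: [0.2, -0.0, 0.9]
grip_width: 0.0872
```

Emit:
send_rows --steps '[[[0,0,0,1,0,0],[0,0,0,1,0,0],[0,0,0,1,0,0],[0,0,0,1,0,0],[0,0,0,1,0,0],[0,0,0,1,0,0],[0,0,0,1,0,0],[0,0,0,1,0,0]]]'

```text
time: 2.1
position: [0.4362, 0.033, 0.2145]
tool_rot: [0.42, 0.57, -0.424, 0.565]
ft_force: [0.3, -0.1, 1.5]
grip_width: 0.0873
```

```bash
python3 -c "
from h import *
rem([.451,.0127,.12],-4.2)"
```

```text
t 2.1 pos [0.4362 0.033  0.2145] yaw 16.73 q [-0.18  0.29  1.89 -0.    0.97 -0.47] F [ 0.3 -0.1  1.5] w 0.0873
shift cm [9.44 0.91 2.39] turn [ 3.49 -0.    0.07]
```

Emit:
send_rows --steps '[[[1.5,0.2,0.5,0.9,0,0],[1.5,0.2,0.5,0.9,0,0],[1.5,0.1,0.5,0.9,0,0],[1.5,0.1,0.5,0.9,0,0],[1.0,0,0,0,0,0],[0,0,0,0,0,0]]]'

```text
time: 2.6
position: [0.444, 0.0165, 0.142]
tool_rot: [-0.524, -0.474, 0.528, -0.471]
ft_force: [-0.2, 0.6, 0.2]
grip_width: 0.0868
```

```bash
python3 - <<'E'
from h import *
rem([.451,.0127,.12],-4.2)
o=get_obs(); p,d=camera("wrist"); cv2.imwrite("pics/w1.png",p[:,:,::-1])
c=camera_params("wrist");K=c["intrinsics"];Tc=c["T_tool_cam"];M=R.from_quat(o["tool_rot"]).as_matrix()
np.savez("pics/w1.npz",p=p,d=d,pos=o["position"],M=M)
E
```

```text
t 2.6 pos [0.444  0.0165 0.142 ] yaw -6.11 q [-0.21  0.43  1.95 -0.    0.77 -0.11] F [-0.2  0.6  0.2] w 0.0868
shift cm [2.2  0.75 0.3 ] turn [-0.32  0.    0.06]
```

View pics/w1.png

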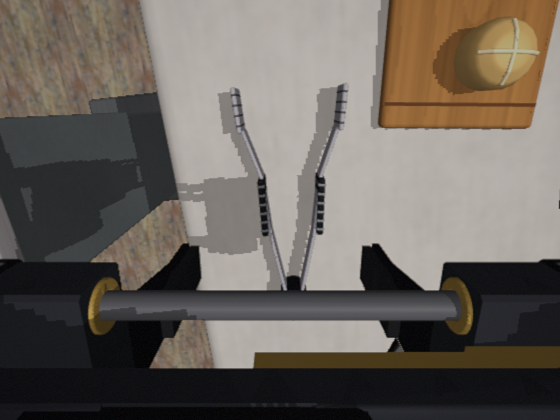

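The wrist view shows the tongs with sleeves at (263,178)-(266,235) and (320,178)-(320,233), jaws pointing up the picture. I'll cross-check the position.

```bash
cat >> h.py <<'E'
def watz(pos,M,u,v,z):
    c=camera_params("wrist");T=c["T_tool_cam"]
    d=M@T[:3,:3]@np.linalg.solve(c["intrinsics"],[u,v,1.0]);o=pos+M@T[:3,3]
    return o+d*(z-o[2])/d[2]
E
python3 - <<'E'
from h import *
f=np.load("pics/w1.npz");p=f["p"]
c=cv2.resize(p[70:300,200:380],None,fx=2.6,fy=2.6,interpolation=cv2.INTER_CUBIC);cv2.imwrite("pics/w1c.png",c[:,:,::-1])
for n,(u,v) in dict(lf=(262,178),lb=(265,235),rf=(322,178),rb=(321,233),jl=(233,88),jr=(347,85)).items(): print(n,np.round(watz(f["pos"],f["M"],u,v,.032),4))
E
```

```text
lf [0.4306 0.0403 0.032 ]
lb [ 0.4269 -0.0113  0.032 ]
rf [0.4808 0.035  0.032 ]
rb [ 0.4765 -0.0145  0.032 ]
jl [0.4168 0.1136 0.032 ]
jr [0.5051 0.1064 0.032 ]
```

View pics/w1c.png

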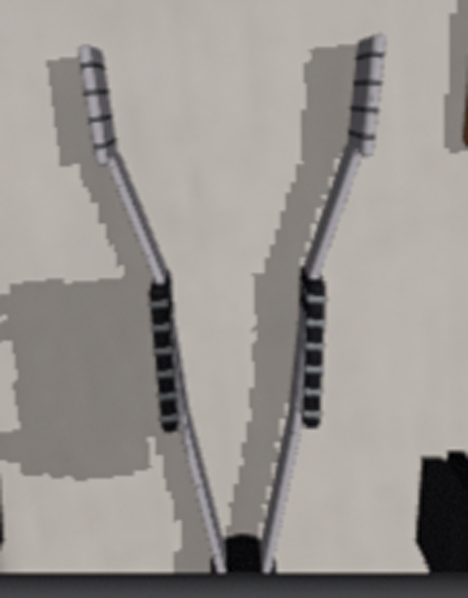

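Emit:
send_rows --steps '[[[2.0,0.4,0.2,-0.3,0,0],[2.0,0.4,0.2,0,0,0],[2.0,0,0,0,0,0],[1.5,0,0,0,0,0],[0,0,0,0,0,0]]]'

```text
time: 3.07
position: [0.4561, 0.0124, 0.069]
tool_rot: [0.518, 0.481, -0.516, 0.484]
ft_force: [-0.8, 0.1, -0.1]
grip_width: 0.0869
```

```bash
python3 -c "
from h import *
rem([.4525,.0127,.006],-4.3)"
```

```text
t 3.07 pos [0.4561 0.0124 0.069 ] yaw -3.98 q [-0.22  0.58  1.98 -0.    0.57 -0.15] F [-0.8  0.1 -0.1] w 0.0869
shift cm [ 6.3  -0.39 -0.01] turn [ 0.05  0.01 -0.04]
```

Emit:
send_rows --steps '[[[1.5,-0.3,0,0,0,0],[1.5,-0.1,0,0,0,0],[1.5,0,0,0,0,0],[1.0,0,0,0,0,0],[0.5,0,0,0,0,0],[0,0,0,0,0,0]]]'

```text
time: 3.57
position: [0.4577, 0.0132, 0.0127]
tool_rot: [0.519, 0.479, -0.513, 0.488]
ft_force: [-0.2, 0.1, 0.8]
grip_width: 0.0873
```

```bash
python3 - <<'E'
from h import *
rem([.4525,.0127,.006],-4.3)
p,d=camera("top"); cv2.imwrite("pics/t2.png",cv2.resize(p[200:320,300:440],None,fx=5,fy=5)[:,:,::-1])
E
```

```text
t 3.57 pos [0.4577 0.0132 0.0127] yaw -3.76 q [-0.22  0.71  2.01 -0.    0.41 -0.15] F [-0.2  0.1  0.8] w 0.0873
shift cm [ 0.66 -0.53  0.08] turn [ 0.09  0.03 -0.15]
```

View pics/t2.png

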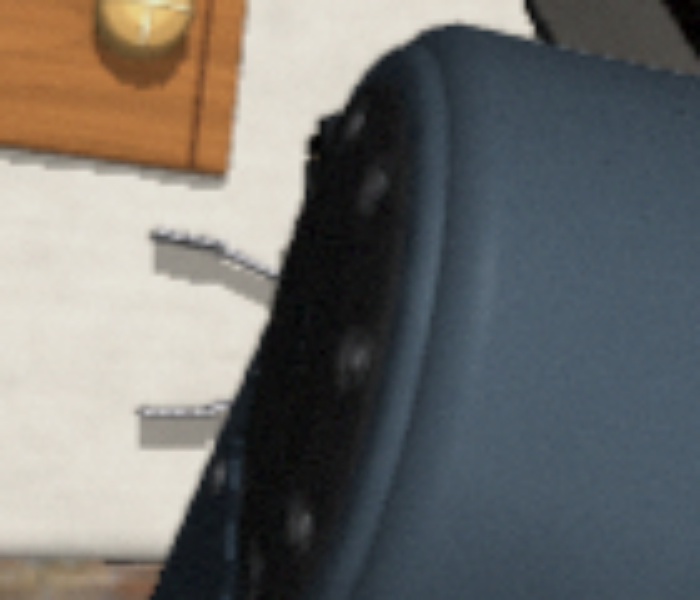

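Tongs are undisturbed, with jaws at (155,235) and (140,410) in the crop. I'll centre, finish the descent and close to about 53 mm.

Emit:
send_rows --steps '[[[0.4,-0.6,0.1,0.1,0,-0.2],[0.3,0,0,0,0,0],[0,0,0,0,0,0]]]'

```text
time: 3.87
position: [0.4532, 0.0124, 0.008]
tool_rot: [-0.517, -0.48, 0.52, -0.481]
ft_force: [-0.1, 0.5, -0.2]
grip_width: 0.0871
```

```bash
python3 -c "
from h import *
rem([.4525,.0127,.006],-4.3)"
```

```text
t 3.87 pos [0.4532 0.0124 0.008 ] yaw -4.39 q [-0.22  0.72  2.01 -0.01  0.42 -0.13] F [-0.1  0.5 -0.2] w 0.0871
shift cm [ 0.2  -0.07 -0.03] turn [-0.02  0.03  0.02]
```

Emit:
send_rows --steps '[[[0,0,0,0,0,0],[0,0,0,0,0,0],[0,0,0,0,0,0],[0,0,0,0,0,0],[0,0,0,0,0,0],[0,0,0,0,0,0]]]' --gripper 0.39 --force 25

```text
time: 4.37
position: [0.4536, 0.0122, 0.009]
tool_rot: [-0.518, -0.48, 0.52, -0.481]
ft_force: [-0.2, 0.4, -0.2]
grip_width: 0.0569
```

```bash
python3 - <<'E'
from h import *
rem([.4525,.0127,.006],-4.3)
p,d=camera("wrist"); cv2.imwrite("pics/w3.png",p[:,:,::-1])
E
```

```text
t 4.37 pos [0.4536 0.0122 0.009 ] yaw -4.4 q [-0.22  0.71  2.01 -0.01  0.42 -0.13] F [-0.2  0.4 -0.2] w 0.0569
shift cm [ 0.3  -0.12 -0.04] turn [-0.02  0.04  0.01]
```

View pics/w3.png

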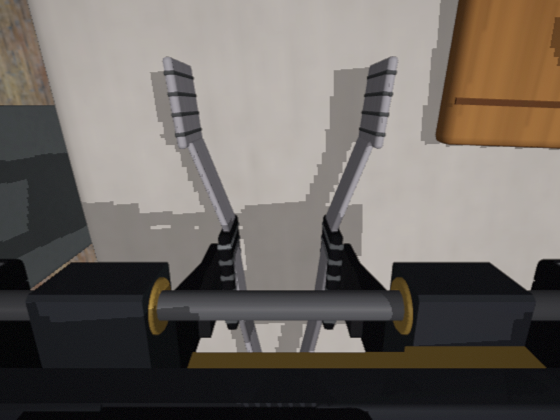

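Pads just meet the sleeves at 57 mm, but they sit a little high. I'll back off slightly, lower, and close again.

Emit:
send_rows --steps '[[[0,0,0,0,0,0],[0,0,0,0,0,0],[0.4,-0.1,0,0,0,0],[0.2,0,0,0,0,0],[0,0,0,0,0,0]]]' --gripper 0.28

```text
time: 4.83
position: [0.4529, 0.0122, 0.0026]
tool_rot: [-0.518, -0.479, 0.52, -0.481]
ft_force: [-0.3, 0.1, -0.8]
grip_width: 0.0628
```

Emit:
send_rows --steps '[[[0,0,0,0,0,0],[0,0,0,0,0,0],[0,0,0,0,0,0],[0,0,0,0,0,0],[0,0,0,0,0,0],[0,0,0,0,0,0]]]' --gripper 0.39

```text
time: 5.33
position: [0.4531, 0.0122, 0.0022]
tool_rot: [-0.518, -0.479, 0.52, -0.481]
ft_force: [0.4, 0.0, -1.0]
grip_width: 0.0535
```

Emit:
send_rows --steps '[[[0,0,0,0,0,0],[0,0,0,0,0,0],[0,0,0,0,0,0],[0,0,0,0,0,0]]]'

```text
time: 5.67
position: [0.4531, 0.0122, 0.0022]
tool_rot: [-0.518, -0.479, 0.52, -0.481]
ft_force: [0.1, -0.3, -0.7]
grip_width: 0.0533
```

Held at 53.3 mm. Lifting and checking.

Emit:
send_rows --steps '[[[-0.8,0,0,0,0,0],[-1.5,0,0,0,0,0],[-2.0,0,0,0,0,0],[-2.0,0,0,0,0,0],[-2.0,0,0,0,0,0],[-2.0,0,0,0,0,0],[-1.0,0,0,0,0,0],[0,0,0,0,0,0]]]'

```text
time: 6.33
position: [0.4499, 0.0132, 0.1216]
tool_rot: [-0.516, -0.482, 0.521, -0.479]
ft_force: [0.2, 0.9, -1.8]
grip_width: 0.0531
```

```bash
python3 - <<'E'
from h import *
rem([.465,.231,.11],-95)
p,d=camera("wrist"); cv2.imwrite("pics/w4.png",p[:,:,::-1])
E
```

```text
t 6.33 pos [0.4499 0.0132 0.1216] yaw -4.39 q [-0.22  0.47  1.95 -0.01  0.72 -0.14] F [ 0.2  0.9 -1.8] w 0.0531
shift cm [  1.09  -0.16 -21.84] turn [15.1   0.07  0.03]
```

View pics/w4.png

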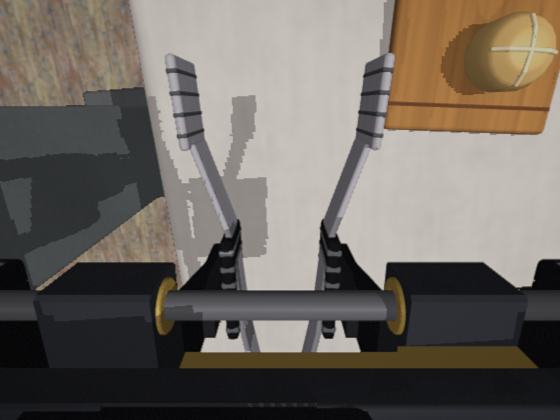

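Tongs lifted level with jaws open (tips at (175,60) and (385,60)). Now turning toward the roll in place.

Emit:
send_rows --steps '[[[0,0,0,0.5,0,0],[0,0,0,0.9,0,0],[0,0,0,0.9,0,0],[0,0,0,0.9,0,0],[0,0,0,0.9,0,0],[0,0,0,0.9,0,0],[0,0,0,0.9,0,0],[0,0,0,0.9,0,0]]]'

```text
time: 7.05
position: [0.4431, 0.0144, 0.1158]
tool_rot: [-0.651, -0.262, 0.665, -0.256]
ft_force: [-0.7, 0.2, -1.6]
grip_width: 0.0534
```

Emit:
send_rows --steps '[[[0,0,0,0.9,0,0],[0,0,0,0.9,0,0],[0,0,0,0.9,0,0],[0,0,0,0.9,0,0],[0,0,0,0.9,0,0],[0,0,0,0.9,0,0],[0,0,0,0.9,0,0],[0,0,0,0.5,0,0]]]'

```text
time: 7.72
position: [0.4352, 0.0158, 0.1082]
tool_rot: [-0.692, -0.001, 0.722, 0.003]
ft_force: [0.4, -0.0, -1.1]
grip_width: 0.0535
```

```bash
python3 -c "
from h import *
rem([.465,.231,.11],-95)"
```

```text
t 7.72 pos [0.4352 0.0158 0.1082] yaw -90.14 q [-0.22  0.5   1.97 -0.01  0.71  1.36] F [ 0.4 -0.  -1.1] w 0.0535
shift cm [ -0.2  -21.53  -2.92] turn [0.81 0.4  0.03]
```

Emit:
send_rows --steps '[[[0,-1.5,-0.4,0.4,0.2,0],[0,-3.0,-0.4,0.4,0.2,0],[0,-3.5,-0.5,0,0,0],[0,-3.5,-0.5,0,0,0],[0,-3.5,-0.5,0,0,0],[0,-3.5,-0.5,0,0,0],[0,-2.0,0,0,0,0],[0,0,0,0,0,0]]]'

```text
time: 8.38
position: [0.4764, 0.2245, 0.0997]
tool_rot: [-0.701, 0.035, 0.711, 0.037]
ft_force: [-0.6, -0.3, -1.1]
grip_width: 0.0533
```

```bash
python3 - <<'E'
from h import *
rem([.465,.231,.02],-95)
o=get_obs();p,d=camera("wrist"); cv2.imwrite("pics/w5.png",p[:,:,::-1])
np.savez("pics/w5.npz",p=p,d=d,pos=o["position"],M=R.from_quat(o["tool_rot"]).as_matrix())
E
```

```text
t 8.38 pos [0.4764 0.2245 0.0997] yaw -95.81 q [0.22 0.59 1.78 0.01 0.79 1.89] F [-0.6 -0.3 -1.1] w 0.0533
shift cm [ 7.99 -0.53  1.08] turn [-0.14  0.14  0.01]
```

View pics/w5.png

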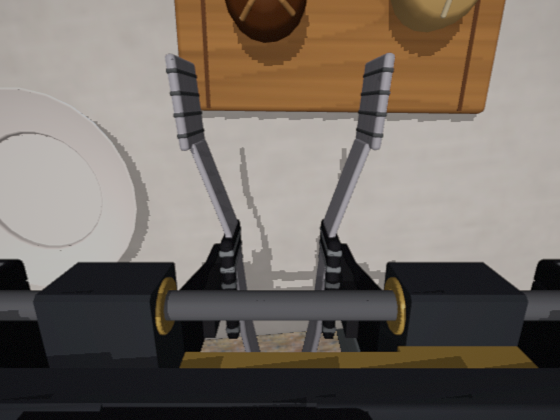

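Dark roll is straight ahead of the jaws, pale roll well to the right, plate left and clear. Backing slightly and lowering.

Emit:
send_rows --steps '[[[0.5,-0.3,0.6,-0.1,0.1,0],[1.5,-0.2,0.5,0,0,0],[1.5,0,0.1,0,0,0],[1.5,0,0.1,0,0,0],[1.2,0,0,0,0,0],[0.5,0,0,0,0,0],[0,0,0,0,0,0]]]'

```text
time: 9.02
position: [0.4565, 0.2212, 0.0265]
tool_rot: [-0.7, 0.035, 0.712, 0.031]
ft_force: [0.3, -1.4, -0.8]
grip_width: 0.0532
```

```bash
python3 - <<'E'
from h import *
rem([.465,.231,.02],-95)
o=get_obs();p,d=camera("wrist"); cv2.imwrite("pics/w6.png",p[:,:,::-1])
np.savez("pics/w6.npz",p=p,d=d,pos=o["position"],M=R.from_quat(o["tool_rot"]).as_matrix())
p,d=camera("top"); cv2.imwrite("pics/t6.png",cv2.resize(p[150:300,200:400],None,fx=4,fy=4)[:,:,::-1])
np.savez("pics/t6.npz",p=p,d=d)
E
```

```text
t 9.02 pos [0.4565 0.2212 0.0265] yaw -95.35 q [ 0.23  0.71  1.86 -0.    0.6   1.9 ] F [ 0.3 -1.4 -0.8] w 0.0532
shift cm [ 0.63 -1.06 -0.76] turn [-0.06  0.16 -0.06]
```

View pics/w6.png

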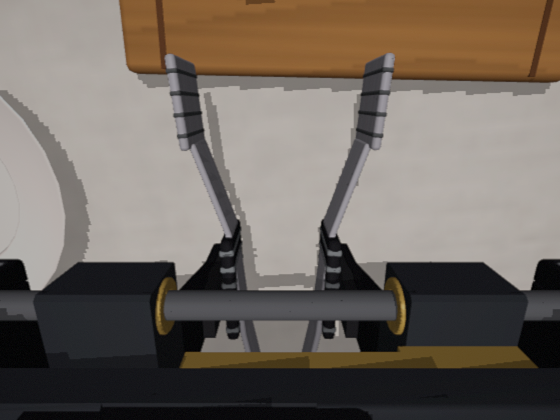

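View pics/t6.png

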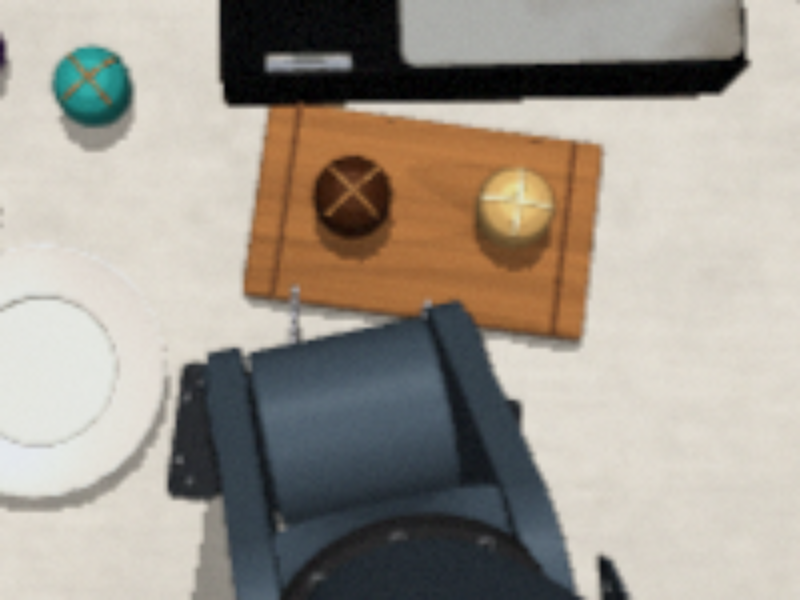

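Jaws (tips at (295,290), (428,303)) are about 10 mm right of the roll's line (353,196), which agrees with the computed shift. I'll correct sideways, then check before advancing.

Emit:
send_rows --steps '[[[0.1,-0.7,-0.3,0,0.1,0],[0.1,-0.5,-0.3,0,0.1,0],[0,0,0,0,0,0]]]'

```text
time: 9.37
position: [0.4669, 0.2334, 0.027]
tool_rot: [0.71, -0.036, -0.702, -0.032]
ft_force: [0.2, 0.3, -1.0]
grip_width: 0.0535
```

```bash
python3 - <<'E'
from h import *
rem([.5348,.2248,.0215],-95)
p,d=camera("top"); cv2.imwrite("pics/t7.png",cv2.resize(p[180:240,240:340],None,fx=8,fy=8,interpolation=cv2.INTER_CUBIC)[:,:,::-1])
np.savez("pics/t7.npz",p=p,d=d)
E
```

```text
t 9.37 pos [0.4669 0.2334 0.027 ] yaw -95.48 q [ 0.25  0.71  1.84 -0.02  0.59  1.93] F [ 0.2  0.3 -1. ] w 0.0535
shift cm [ 0.63  0.2  -6.83] turn [-0.08 -0.11 -0.05]
```

View pics/t7.png

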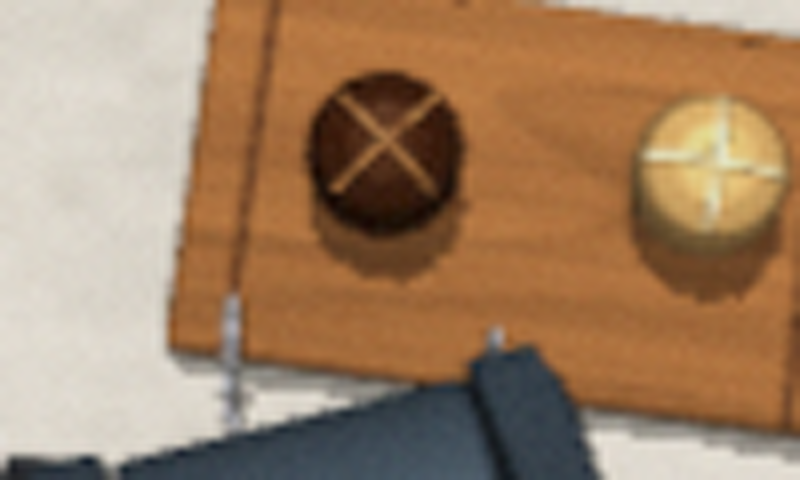

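```bash
python3 - <<'E'
from h import *
def t(x,y,z): return atz("top",240+x/8-.44,180+y/8-.44,z)
a=t(232,297,.057);b=t(496,330,.057);r1=t(309,155,.04);r2=t(462,155,.04);rt=t(386,70,.045);rb=t(386,236,.03);x=t(386,138,.054)
o=get_obs();h=np.radians(-5.48);f=np.array([np.cos(h),np.sin(h)]);l=np.array([-f[1],f[0]])
for n,v in dict(a=a,b=b,mid=(a+b)/2,rc=(r1+r2)/2,rtb=(rt+rb)/2,cross=x).items():
    w=v[:2]-o["position"][:2]; print(n,np.round(v[:2],4),"fwd",round(f@w,4),"left",round(l@w,4))
E
```

```text
a [0.5689 0.2648] fwd 0.0986 left 0.0412
b [0.5605 0.184 ] fwd 0.0981 left -0.04
mid [0.5647 0.2244] fwd 0.0984 left 0.0006
rc [0.6176 0.2184] fwd 0.1516 left -0.0003
rtb [0.6187 0.2182] fwd 0.1527 left -0.0004
cross [0.6201 0.2187] fwd 0.1541 left 0.0002
```

Jaws and roll are lined up within 1 mm; the roll is about 70 mm ahead of the jaw centre. Advancing in two parts.

Emit:
send_rows --steps '[[[0.2,0,-0.6,0,-0.1,0],[0.2,0,-1.0,0,0,0],[0.1,0,-1.0,0,0,0],[0,0,-1.0,0,0,0],[0,0,0,0,0,0]]]'

```text
time: 9.83
position: [0.5079, 0.2305, 0.023]
tool_rot: [0.708, -0.034, -0.705, -0.032]
ft_force: [0.9, 0.5, -0.9]
grip_width: 0.0529
```

```bash
python3 - <<'E'
from h import *
rem([.5360,.2266,.0215],-95.5)
E
```

```text
t 9.83 pos [0.5079 0.2305 0.023 ] yaw -95.34 q [ 0.23  0.74  1.74 -0.01  0.65  1.9 ] F [ 0.9  0.5 -0.9] w 0.0529
shift cm [ 0.17  0.13 -2.84] turn [ 0.03 -0.04 -0.04]
```

Emit:
send_rows --steps '[[[0.1,0.1,-0.8,0,0,0],[0,0,-0.8,0,0,0],[0,0,-0.7,0,0,0],[0,0,-0.2,0,0,0],[0,0,0,0,0,0]]]'

```text
time: 10.25
position: [0.5365, 0.2259, 0.0216]
tool_rot: [0.708, -0.035, -0.705, -0.032]
ft_force: [-0.2, 0.2, -0.0]
grip_width: 0.0532
```

```bash
python3 - <<'E'
from h import *
rem([.5360,.2266,.0215],-95.5)
p,d=camera("top"); a=cv2.resize(p[165:245,240:340],None,fx=5,fy=5,interpolation=cv2.INTER_CUBIC)[:,:,::-1]
p,d=camera("wrist"); cv2.imwrite("pics/w8.png",p[:,:,::-1])
p,d=camera("scene"); b=cv2.resize(p[170:270,240:380],None,fx=4,fy=4,interpolation=cv2.INTER_CUBIC)[:,:,::-1]
cv2.imwrite("pics/t8.png",a);cv2.imwrite("pics/s8.png",b)
E
```

```text
t 10.25 pos [0.5365 0.2259 0.0216] yaw -95.44 q [ 0.21  0.76  1.68 -0.01  0.7   1.88] F [-0.2  0.2 -0. ] w 0.0532
shift cm [ 0.01 -0.06  0.06] turn [ 0.01 -0.04 -0.04]
```

View pics/t8.png

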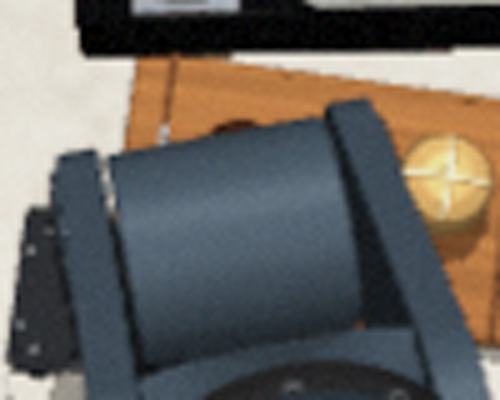

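View pics/w8.png

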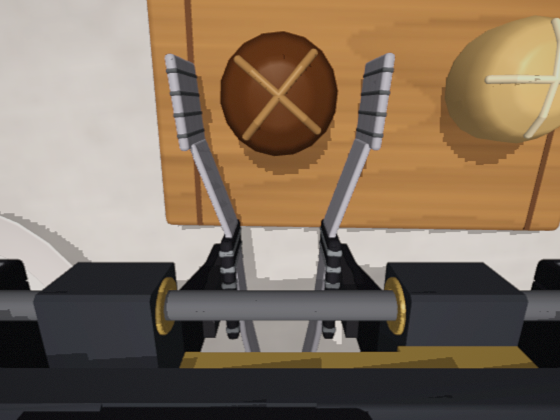

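View pics/s8.png

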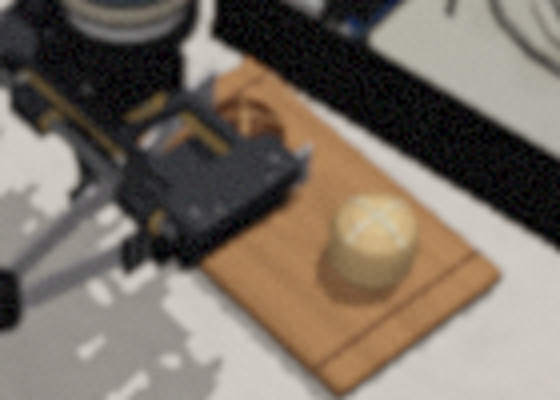

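The roll (279,95) sits centred between the jaws (180,100)/(378,100), and the pale roll is clear. Squeezing.

Emit:
send_rows --steps '[[[0,0,0,0,0,0],[0,0,0,0,0,0],[0,0,0,0,0,0],[0,0,0,0,0,0],[0,0,0,0,0,0],[0,0,0,0,0,0],[0,0,0,0,0,0],[0,0,0,0,0,0]]]' --gripper 0.65 --force 30

```text
time: 11.07
position: [0.5328, 0.2264, 0.0215]
tool_rot: [0.706, -0.035, -0.706, -0.031]
ft_force: [-0.6, 0.7, -2.5]
grip_width: 0.0398
```

```bash
python3 - <<'E'
from h import *
rem([.5360,.2266,.0215],-95.5)
p,d=camera("wrist"); cv2.imwrite("pics/w9.png",p[:,:,::-1])
E
```

```text
t 11.07 pos [0.5328 0.2264 0.0215] yaw -95.33 q [ 0.21  0.76  1.69 -0.01  0.7   1.88] F [-0.6  0.7 -2.5] w 0.0398
shift cm [ 0.   -0.05 -0.32] turn [ 0.03 -0.   -0.05]
```

View pics/w9.png

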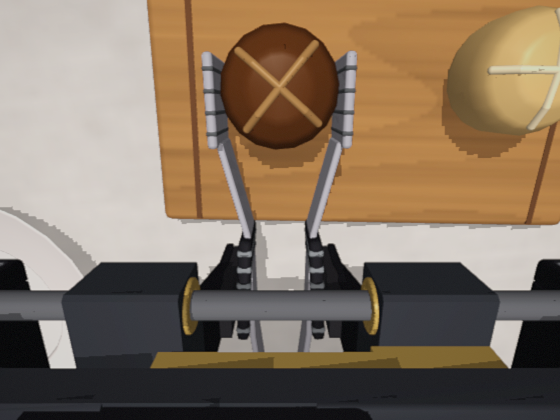

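Jaws are closed on the roll (width 39.8 mm, both plates touching its sides at (218,95)/(343,95)). Lifting.

Emit:
send_rows --steps '[[[-0.6,0,0,0,0,0],[-1.0,0,0,0,0,0],[-1.5,0,0,0,0,0],[-1.5,0,0,0,0,0],[-1.5,0,0,0,0,0],[-1.5,0,0,0,0,0],[-0.8,0,0,0,0,0],[0,0,0,0,0,0]]]'

```text
time: 11.78
position: [0.5311, 0.2266, 0.1125]
tool_rot: [-0.705, 0.035, 0.708, 0.031]
ft_force: [-0.3, -0.1, -1.6]
grip_width: 0.0395
```

```bash
python3 - <<'E'
from h import *
f=np.load("pics/t7.npz");C=cloud("top",f["d"]);
# plate centre from rim ellipse in start picture
P=np.load("pics/top0.npz")["p"][200:285,175:250].astype(int)
cv2.imwrite("pics/plate.png",cv2.resize(P.astype(np.uint8),None,fx=8,fy=8,interpolation=cv2.INTER_CUBIC)[:,:,::-1])
rem([.4240,.4160,.1125],-95.5)
p,d=camera("wrist"); cv2.imwrite("pics/w10.png",p[:,:,::-1])
E
```

```text
t 11.78 pos [0.5311 0.2266 0.1125] yaw -95.33 q [ 0.21  0.61  1.65 -0.01  0.89  1.88] F [-0.3 -0.1 -1.6] w 0.0395
shift cm [ -0.07 -17.86  12.42] turn [ 0.03  0.03 -0.05]
```

View pics/w10.png

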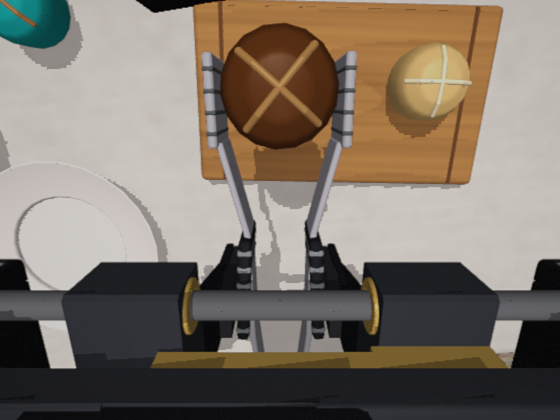

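View pics/plate.png

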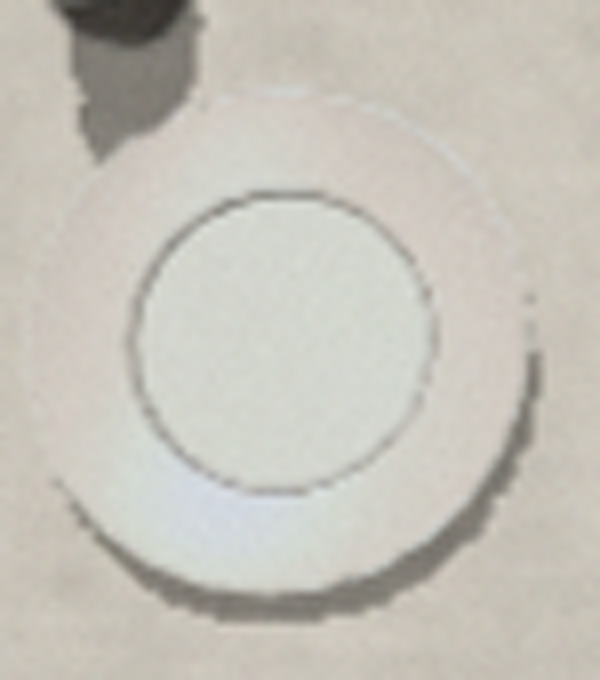

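The roll is up with the tongs; the pale roll is undisturbed. Plate well circle is centred at crop (285,341), i.e. top pixel (210.2,242.2).

```bash
python3 - <<'E'
from h import *
a=atz("top",210.2,242.2,.003);b=atz("top",175+281/8-.44,200+341/8-.44,.018);print(a,b)
c=(a+b)/2
t=c[:2]-0.087*np.array([np.cos(np.radians(-5.3)),np.sin(np.radians(-5.3))]);print(t)
rem([*t,.1125],-95.3)
E
```

```text
[0.50819219 0.41272558 0.003     ] [0.50689914 0.41142374 0.018     ]
[0.42091761 0.4201109 ]
t 11.83 pos [0.5309 0.2265 0.1119] yaw -95.33 q [ 0.21  0.61  1.65 -0.01  0.89  1.88] F [ 0.3  0.6 -2.2] w 0.0397
shift cm [ -0.12 -18.25  12.75] turn [-0.01  0.03 -0.06]
```

Emit:
send_rows --steps '[[[0,-0.8,0.6,0,0,0],[0,-1.6,1.1,0,0,0],[0,-2.4,1.7,0,0,0],[0,-2.6,1.8,0,0,0],[0,-2.6,1.8,0,0,0],[0,-2.6,1.8,0,0,0],[0,-2.0,1.4,0,0,0],[0,-1.0,0.7,0,0,0]]]'

```text
time: 12.5
position: [0.4289, 0.3967, 0.1045]
tool_rot: [-0.701, 0.04, 0.712, 0.033]
ft_force: [0.4, 0.0, -1.4]
grip_width: 0.0396
```

```bash
python3 -c "
from h import *
rem([.4209,.4201,.1125],-95.3)"
```

```text
t 12.5 pos [0.4289 0.3967 0.1045] yaw -95.9 q [ 0.56  0.64  1.62 -0.    0.9   2.23] F [ 0.4  0.  -1.4] w 0.0396
shift cm [-0.81 -2.24  1.05] turn [-0.1   0.14 -0.11]
```

Emit:
send_rows --steps '[[[-0.4,-0.9,0.3,0,0.1,-0.1],[-0.4,-0.8,0.3,0,0,0],[-0.2,-0.4,0.2,0,0,0],[0,0,0,0,0,0],[0,0,0,0,0,0]]]'

```text
time: 12.92
position: [0.4173, 0.422, 0.1119]
tool_rot: [-0.703, 0.036, 0.71, 0.033]
ft_force: [0.0, -0.1, -2.0]
grip_width: 0.0399
```

```bash
python3 - <<'E'
from h import *
rem([.4209,.4201,.1125],-95.3)
p,d=camera("wrist"); cv2.imwrite("pics/w11.png",p[:,:,::-1])
p,d=camera("top"); cv2.imwrite("pics/t11.png",cv2.resize(p[140:310,140:360],None,fx=3.5,fy=3.5,interpolation=cv2.INTER_CUBIC)[:,:,::-1]);np.savez("pics/t11.npz",p=p,d=d)
p,d=camera("scene"); cv2.imwrite("pics/s11.png",p[:,:,::-1]);np.savez("pics/s11.npz",p=p,d=d)
E
```

```text
t 12.92 pos [0.4173 0.422  0.1119] yaw -95.6 q [0.6  0.63 1.6  0.   0.92 2.27] F [ 0.  -0.1 -2. ] w 0.0399
shift cm [-0.06  0.16 -0.38] turn [-0.05  0.09 -0.04]
```

View pics/w11.png

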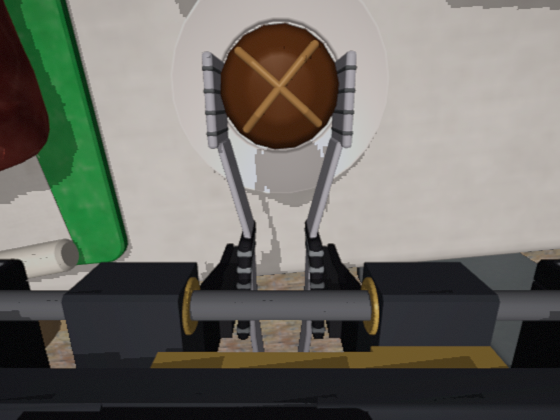

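View pics/t11.png

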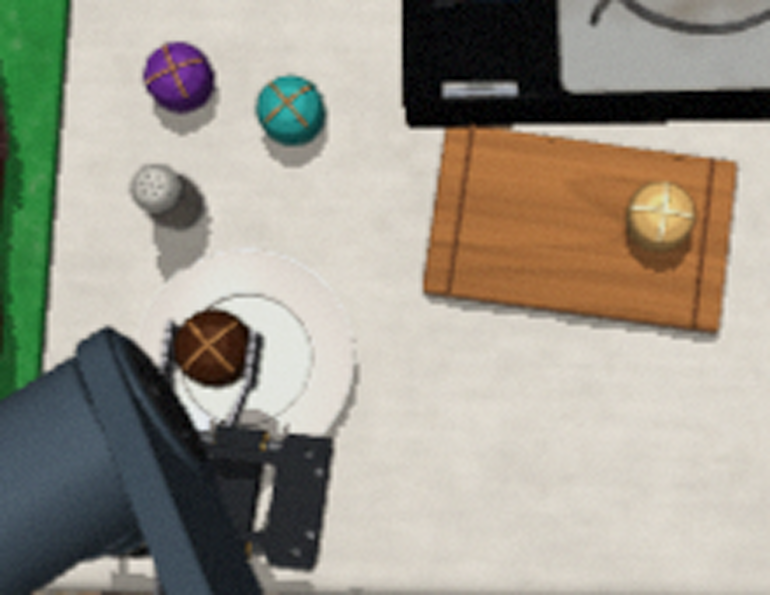

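View pics/s11.png

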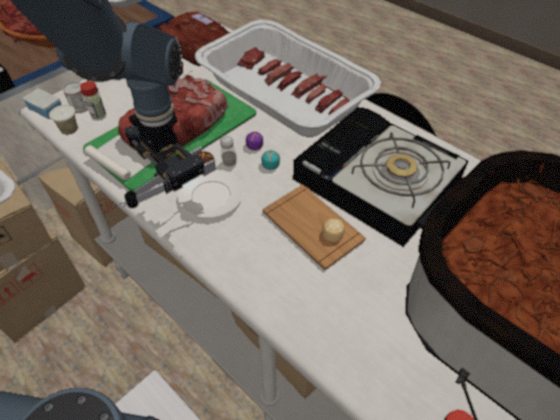

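The roll is clamped at top-crop (213,347), offset left of the plate well only by parallax. The wrist view shows it inside the well ring. Measuring its position and height.

```bash
python3 - <<'E'
from h import *
print(atz("top",140+213/3.5-.36,140+347/3.5-.36,.14))
f=np.load("pics/t11.npz");C=cloud("top",f["d"]);C[f["d"]==0]=np.nan;p=f["p"].astype(int)
m=np.zeros(p.shape[:2],bool);m[228:250,191:211]=1
m&=(C[...,2]>.08)&(p[...,0]>p[...,2]+15)
P=C[m];print(len(P),np.nanmin(P,0),np.nanmax(P,0),(np.nanmin(P,0)+np.nanmax(P,0))/2)
E
```

```text
[0.50335231 0.41071165 0.14      ]
348 [0.4813705  0.39116687 0.12628035] [0.52686067 0.43468837 0.14633758] [0.50411558 0.41292762 0.13630896]
```

Emit:
send_rows --steps '[[[0,0,-0.4,0,0,0],[0,0,0,0,0,0],[0,0,0,0,0,0],[0,0,0,0,0,0],[0,0,0,0,0,0],[0,0,0,0,0,0]]]'

```text
time: 13.57
position: [0.4242, 0.4185, 0.1118]
tool_rot: [-0.703, 0.038, 0.71, 0.035]
ft_force: [-0.0, -0.1, -2.3]
grip_width: 0.0399
```

```bash
python3 - <<'E'
from h import *
rem([.4209,.4201,.1125],-95.3)
p,d=camera("wrist"); cv2.imwrite("pics/w12.png",p[:,:,::-1])
print(np.abs(get_obs()["joint_velocities"]).max())
E
```

```text
t 13.57 pos [0.4242 0.4185 0.1118] yaw -95.94 q [0.59 0.64 1.6  0.   0.92 2.26] F [-0.  -0.1 -2.3] w 0.0399
shift cm [-0.07 -0.12  0.35] turn [-0.11  0.09 -0.05]
0.003441217658831184
```

View pics/w12.png

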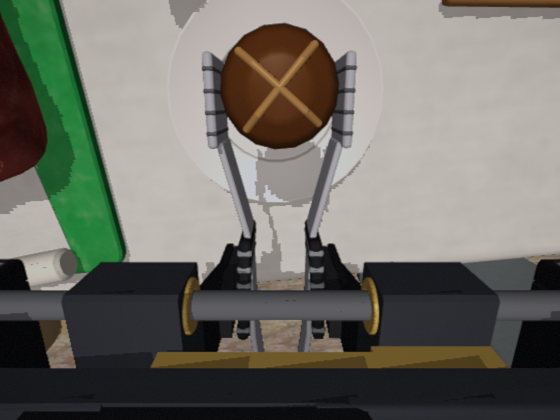

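The roll is still clamped (280,87), within about 5 mm of the plate's middle by position, and everything is still. Handing in.

```bash
python3 -c "
from rig import *
print(hand_in()); o=get_obs(); print(o['time'],o['position'],o['grip_width'])"
```

```text
the job is handed in; nothing more can be done
None
the job is handed in; nothing more can be done
```

I picked up the tongs by their sleeves, closed the jaws on the dark roll and carried it over the white plate. I handed in at about 13.6 s, still holding it.

**Last checks:**
- **Hold:** the sleeve width is steady at 39.9 mm at 30 N. The last wrist picture shows both jaws on the roll's sides, and the arm is at rest.
- **Position:** I measured the roll at (0.504, 0.412), with its centre about 12.5 cm above the worktop; the plate's middle is at about (0.507, 0.412). A final 3 mm nudge went about twice as far as intended. That puts the roll, by calculation, about 4–5 mm past the middle, and I did not measure it again with the top camera.
- **Leave alone:** in the top picture taken before that nudge, the pale roll, plate and shaker looked unmoved. The gripper itself never came near the dark roll.

No check failed. The only disagreement was about 2.5 mm between the top and wrist cameras on where the tongs lay, and I used a point between the two.

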